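# Make up two coffee sets on serving boards

### The arm

A 7-joint arm with a two-finger parallel gripper is mounted at the origin on the work surface. World frame = base frame: x ahead of the robot, y to its left, z up, the work surface at z = 0. Lengths are in m, angles in rad, forces in N, time in s.
With the tool pointing down it reaches from about 0.425 to 0.975 m from the base axis. Payload 16.7 kg.
Tool frame: the origin (TCP) lies midway between the tips of the shut fingers; the grasp point (between the pads) lies 19 mm behind it; z points along the fingers, y is the direction in which the jaws open and shut (so a half turn about z gives the same grasp; the last joint's range is limited). The gripper opens to 85 mm and grips with 20 to 120 N. Pads are 22 mm wide; open, the fingers measure 114 mm over their backs; the gripper's body (76 mm by 85 mm) begins 54 mm behind the grasp point. The pads swing forward as they close: fully open they stand 13 mm farther back than shut.
Start: joints at [-1.298, 0.426, 0.074, 1.606, -0.034, 1.111, -0.067], TCP at [0.276, 0.616, 0.197] pointing down, gripper open.
Joint ranges: [-2.85, 2.85], [-0.5, 2.14], [-1.23, 1.37], [0.21, 2.46], [-1.02, 4.16], [0.16, 2.05], [-2.73, 2.73]. Speed limits (rad/s): [1.89, 1.89, 2.39, 2.39, 3.01, 3.01, 3.01].

### API

Orientations are given as a unit quaternion [w, x, y, z].
In Python, from plant import arm, vision gives the robot as it stands. The module is installed in compiled form; this text tells all that it offers.
- The arm moves only by the tool arm_command, never from a script. Its argument "commands" is a list of rows, each a list of 5 numbers: the closure in counts, from 0 (fully open) to 255 (shut), then the shift along the tool's x, y, z in cm, then the turn about the tool's z in degrees. A call has 1 to 12 rows; each row shifts and turns the pose as measured when the row begins, along the tool's axes as they then stand; what a row does not reach is not made up. A row lasts 1/10 s, in which the tool goes at most 50 mm and 8.59 degrees, less where a joint would pass 70% of its speed; a pose out of reach is approached as far as the arm can. A call is refused whole if a number of a shift passes 5 or a number of a turn 8.59, either way. A call with a gripper value outside its range is refused whole. The fingers move at their own pace and stop on an object; "newtons" is the grip in N (left out, the last holds). Time passes only in rows, so rows that do not move let the fingers close. It gives the time, the measured TCP pose, the force and the opening at its end, in the units of the state.
- arm.get_obs(): the state, without advancing time (a new reading comes with each control period).
- vision.read_camera(name): name is "scene" or "side" or "wrist"; returns the picture (420x560x3 uint8, blue, green, red); there is no depth.
- vision.calibration(name): a dict with "fx", "fy", "cx", "cy" (pixels), "R" (3x3) and "t" (3): a world point X has camera coordinates R X + t. Camera axes: x right, y down, z forward; pixel columns grow to the right and rows downward; lengths in m; the calibration is good to about 2 mm. A picture is of the moment at which its call begins: read the wrist's pose just before it. calibration takes no time and is no camera call; for the wrist camera it gives the pose at the moment of the call.
- arm.close_job(): hands the job in, once; it reports no verdict.
The state is a dict: "time": time; "qpos": joint angles; "dq": joint speeds; "joint_efforts": joint torques, N m; "eef_pos": TCP position; "eef_rot": TCP orientation; "ft_force": force on the tool from outside, world axes, zero at the start; "ft_torque": the same for the moment, N m; "grip_width": finger opening in m.
Only numpy, scipy, OpenCV 4.12 (cv2) and the standard library are available. Lean on these libraries where they do the work, as an engineer would, in place of code of your own. Each camera call takes 0.05 s, during which the arm holds its last target.

### The job

Make up two coffee sets from the things standing on the counter. On the round board, stand the small cup inside the wide ring and the tall steel tumbler inside the narrow ring; on the rectangular board, stand the large cup inside the wide ring and the short steel tumbler inside the narrow ring. Set each one down upright and flat on the board within its ring, without dropping it or knocking anything over, and leave the milk jug and the glass jar where they are.

Things in the scene. Friction and masses are not known exactly. Their poses are not given: they have to be found in the camera images.
- round_board: Round dark wooden serving board, 200 mm in diameter. Fixed; its origin is the centre of its underside, z up. Its top face is 15 mm up and carries two raised rings of paler wood, 6 mm high and 5 mm thick: the wide ring (78 mm inside diameter) has its centre 52 mm from the origin along the board's +x, the narrow ring (60 mm inside) 56 mm from the origin along -x; things stand on the top face within the rings.
- rect_board: Rectangular dark wooden serving board, 210 mm (along its x) by 104 mm. Fixed; its origin is the centre of its underside, z up. Its top face is 15 mm up and carries two raised rings of paler wood, 6 mm high and 5 mm thick: the wide ring (78 mm inside diameter) has its centre 52 mm from the origin along the board's +x, the narrow ring (60 mm inside) 56 mm from the origin along -x; things stand on the top face within the rings.
- small_cup: Low white ceramic cup, 60 mm in diameter with straight upright sides above 16 mm, 55 mm high, foot 48 mm across, open at the top, one small handle on its +y side reaching 55 mm from the axis. 0.13 kg. Origin at the centre of its underside, z up; grip across its x.
- large_cup: Tall white ceramic cup, 68 mm in diameter with straight upright sides above 24 mm, 85 mm high, foot 58 mm across, open at the top, one small handle on its +y side reaching 59 mm from the axis. 0.24 kg. Origin at the centre of its underside, z up; grip across its x.
- tall_tumbler: Slim tall round steel tumbler without handle, 95 mm high, 43 mm in diameter at the rim and 39 mm at the foot, open at the top. 0.11 kg. Origin at the centre of its underside, z up.
- short_tumbler: Short, squat, slightly flared round steel tumbler without handle, 55 mm high, 52 mm in diameter at the rim and 41 mm at the foot, open at the top. 0.08 kg. Origin at the centre of its underside, z up.
- milk_jug: Steel milk jug, 72 mm in diameter at its belly, 85 mm high, with a handle (on its +y side, reaching 62 mm from the axis) and a small spout. Loose; it stays where it is. Origin at the centre of its underside, z up.
- jar: Glass jar with a metal lid, 54 mm in diameter, 85 mm high. Loose; it stays where it is. Origin at the centre of its underside, z up.

How it is judged:
At the end, for the whole second after the job is handed in: Both boards hold their cup (wide ring) and tumbler (narrow ring): at rest, upright within 5 degrees, foot flat on the board inside the ring (height within 3 mm; off-centre at most 12.5 mm along board x and y, small cup 16.5 mm). Jug and jar upright, within 30 mm of their starts (x of small_cup in the frame of round_board between 0.0355 and 0.0685 m and y of small_cup in the frame of round_board between -0.0165 and 0.0165 m and z of small_cup in the frame of round_board between 0.012 and 0.018 m and angle between each of small_cup, tall_tumbler, large_cup, short_tumbler's own z axis and vertical below 0.09 rad and linear speed of each of small_cup, tall_tumbler, large_cup, short_tumbler below 0.02 m/s and angular speed of each of small_cup, tall_tumbler, large_cup, short_tumbler below 0.3 rad/s and x of tall_tumbler in the frame of round_board between -0.0685 and -0.0435 m and y of tall_tumbler in the frame of round_board between -0.0125 and 0.0125 m and z of tall_tumbler in the frame of round_board between 0.012 and 0.018 m and x of large_cup in the frame of rect_board between 0.0395 and 0.0645 m and y of large_cup in the frame of rect_board between -0.0125 and 0.0125 m and z of large_cup in the frame of rect_board between 0.012 and 0.018 m and x of short_tumbler in the frame of rect_board between -0.0685 and -0.0435 m and y of short_tumbler in the frame of rect_board between -0.0125 and 0.0125 m and z of short_tumbler in the frame of rect_board between 0.012 and 0.018 m and distance of each of milk_jug, jar from where it was at the start of the episode below 0.03 m and angle between each of milk_jug, jar's own z axis and vertical below 0.2 rad); the robot touches nothing.
It fails at once if a cup or tumbler is let go (dropped or thrown) with its foot more than 60 mm above the counter ((height (world z) of small_cup above 0.06 m and contact force between the fingers and small_cup below 0.02 N) or (height (world z) of large_cup above 0.06 m and contact force between the fingers and large_cup below 0.02 N) or (height (world z) of tall_tumbler above 0.06 m and contact force between the fingers and tall_tumbler below 0.02 N) or (height (world z) of short_tumbler above 0.06 m and contact force between the fingers and short_tumbler below 0.02 N)).
It fails at once if a cup or tumbler is knocked over (angle between any of small_cup, large_cup, tall_tumbler, short_tumbler's own z axis and vertical above 0.9 rad).
It fails at once if the milk jug or the jar is knocked over or pushed more than 30 mm away (angle between any of milk_jug, jar's own z axis and vertical above 0.6 rad or distance of any of milk_jug, jar from where it was at the start of the episode above 0.03 m).
It also fails if it takes over 125 s, if anything falls off the work surface, if the arm or the gripper's body presses on something with over 40 N, if the wrist force passes 120 N, or if a joint passes its speed limit or range.

## Working session

There is one attempt and no reset: what is moved stays moved. The work goes in short steps, Python scripts to look and compute and a tool call to move; the robot and the scene stay as the last step left them, time stands still between calls to the robot, and variables do not carry over. Pictures are saved under pics/ and viewed, and the job is handed in when it is done.

Besides the shell and the picture viewer there is one more tool, called after "Emit:" as name(argument=value, ...) on one line, values as JSON. arm_command: Moves the arm, as the interface text tells. Its arguments: {"type":"object","properties":{"commands":{"type":"array","items":{"type":"array","items":{"type":"number"}}},"newtons":{"type":"number"}},"required":["commands"]}

```bash
mkdir -p pics; python3 - <<'E'
from plant import arm, vision
import cv2
o=arm.get_obs(); print({k:o[k] for k in('time','eef_pos','eef_rot','grip_width')})
for n in ('scene','side','wrist'):
    c=vision.calibration(n); print(n,c)
    cv2.imwrite(f'pics/{n}0.png',vision.read_camera(n))
E
```

```text
{'time': 0.0, 'eef_pos': array([0.27618278, 0.61541169, 0.19620152]), 'eef_rot': array([-8.35521303e-05,  2.09356698e-01,  9.77839122e-01, -6.46158791e-04]), 'grip_width': 0.08523790513391724}
scene {'fx': 508.87486115078906, 'fy': 508.87486115078906, 'cx': 284.3657546427775, 'cy': 212.89522725800384, 'R': array([[ 0.1673547 ,  0.98586944, -0.00733825],
       [ 0.78503806, -0.13775824, -0.60393535],
       [-0.59641231,  0.09531062, -0.79699952]]), 't': array([-0.11207511, -0.43411937,  1.50381811])}
side {'fx': 411.3248721670115, 'fy': 411.3248721670115, 'cx': 280.08651945995985, 'cy': 205.4440988129298, 'R': array([[-0.93757896, -0.34754438, -0.0125932 ],
       [-0.23149462,  0.65071281, -0.72317569],
       [ 0.2595302 , -0.67511905, -0.6905493 ]]), 't': array([0.56309986, 0.14855515, 0.78940179])}
wrist {'fx': 370.9168692444744, 'fy': 370.9168692444744, 'cx': 278.51741630378075, 'cy': 211.19444871715524, 'R': array([[ 0.40904138,  0.91251502, -0.00121601],
       [ 0.87813252, -0.39326612,  0.2724427 ],
       [ 0.24812984, -0.11250816, -0.96217124]]), 't': array([-0.67407836, -0.03550736,  0.37940935])}
```

View pics/scene0.png

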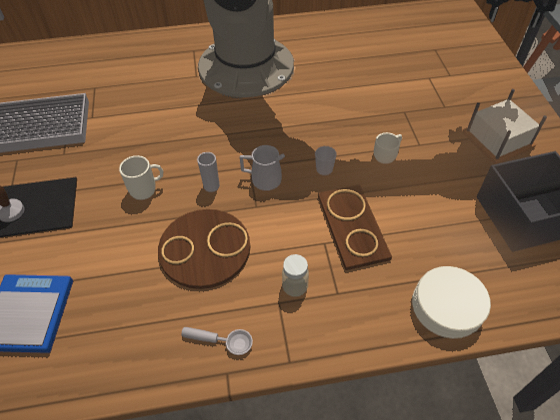

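View pics/side0.png

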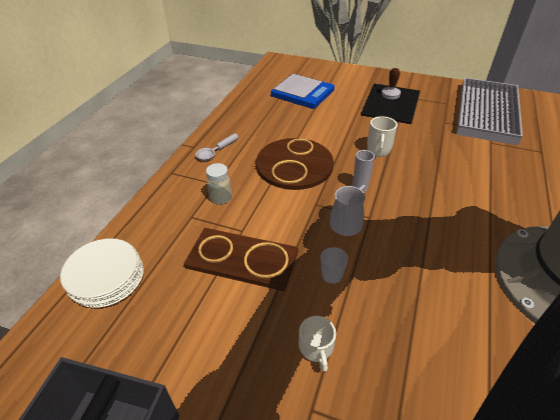

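View pics/wrist0.png

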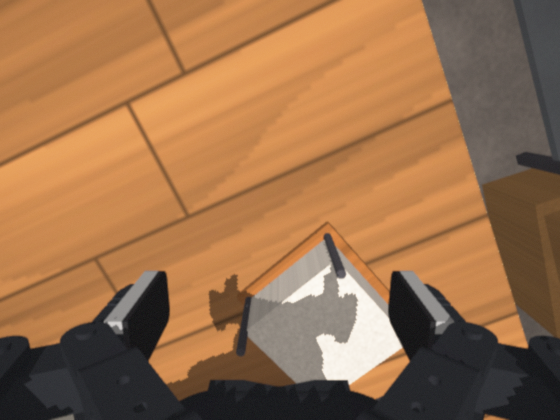

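```bash
cat > h.py <<'E'
import numpy as np, cv2, os
def cal(n):
    from plant import vision
    return vision.calibration(n)
def proj(c,X):
    X=np.atleast_2d(X); p=X@np.array(c['R']).T+np.array(c['t'])
    return np.c_[c['fx']*p[:,0]/p[:,2]+c['cx'], c['fy']*p[:,1]/p[:,2]+c['cy']]
def back(c,uv,z):
    R=np.array(c['R']);t=np.array(c['t']);o=-R.T@t
    d=R.T@np.array([(uv[0]-c['cx'])/c['fx'],(uv[1]-c['cy'])/c['fy'],1.])
    return o+d*(z-o[2])/d[2]
E
python3 - <<'E'
from h import *
c=cal('scene')
im=cv2.imread('pics/scene0.png'); cv2.imwrite('pics/sc1.png',cv2.resize(im[120:220,110:310],None,fx=4,fy=4,interpolation=cv2.INTER_CUBIC))
cv2.imwrite('pics/sc2.png',cv2.resize(im[120:280,300:420],None,fx=4,fy=4,interpolation=cv2.INTER_CUBIC)[:600])
cv2.imwrite('pics/sc3.png',cv2.resize(im[195:305,145:325],None,fx=4,fy=4,interpolation=cv2.INTER_CUBIC))
R=[('Lcup',136,163,.085),('tall',207,157,.095),('short',325,152,.055),('scup',386,138,.055),('jug',265,152,.085),('jar',295,262,.085),('rw',227,239,.02),('rn',178,250,.02),('qw',346,204,.02),('qn',362,242,.02)]
for n,u,v,z in R: print(n,back(c,(u,v),z).round(3))
E
```

```text
Lcup [ 0.421 -0.299  0.085]
tall [ 0.441 -0.138  0.095]
short [0.435 0.139 0.055]
scup [0.414 0.295 0.055]
jug [ 0.438 -0.005  0.085]
jar [0.742 0.009 0.085]
rw [ 0.62  -0.118  0.02 ]
rn [ 0.63  -0.224  0.02 ]
qw [0.571 0.16  0.02 ]
qn [0.678 0.169 0.02 ]
```

View pics/sc1.png

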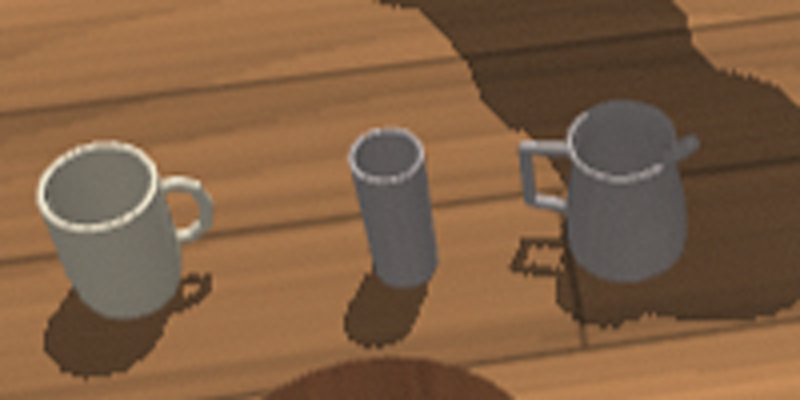

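View pics/sc2.png

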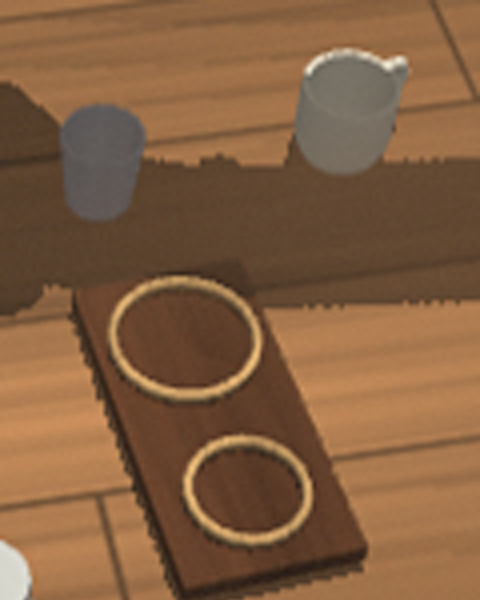

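View pics/sc3.png

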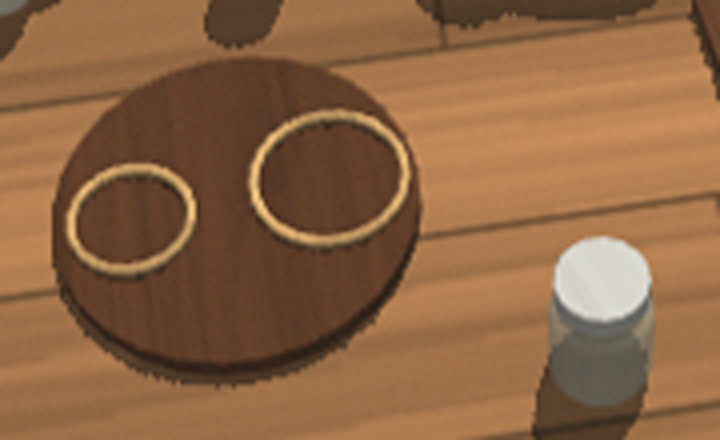

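```bash
python3 - <<'E'
from h import *
im=cv2.imread('pics/side0.png')
cv2.imwrite('pics/sd1.png',cv2.resize(im[100:280,300:420],None,fx=4,fy=4,interpolation=cv2.INTER_CUBIC)[:600])
cv2.imwrite('pics/sd2.png',cv2.resize(im[215:380,180:380],None,fx=4,fy=4,interpolation=cv2.INTER_CUBIC)[:600])
cv2.imwrite('pics/sd3.png',cv2.resize(im[125:215,195:345],None,fx=4,fy=4,interpolation=cv2.INTER_CUBIC)[:600])
E
```

```text
(no output)
```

View pics/sd1.png

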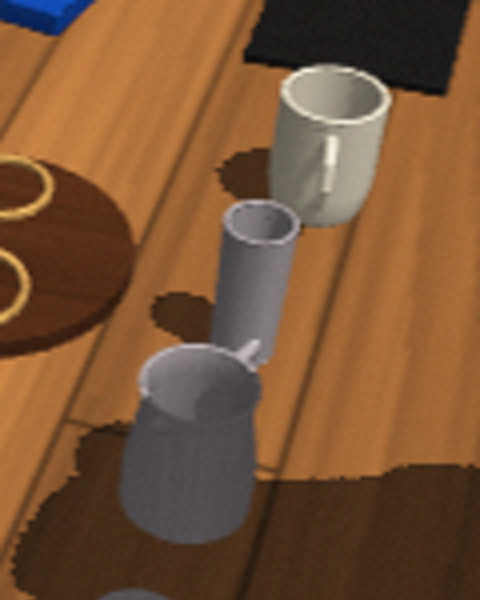

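View pics/sd2.png

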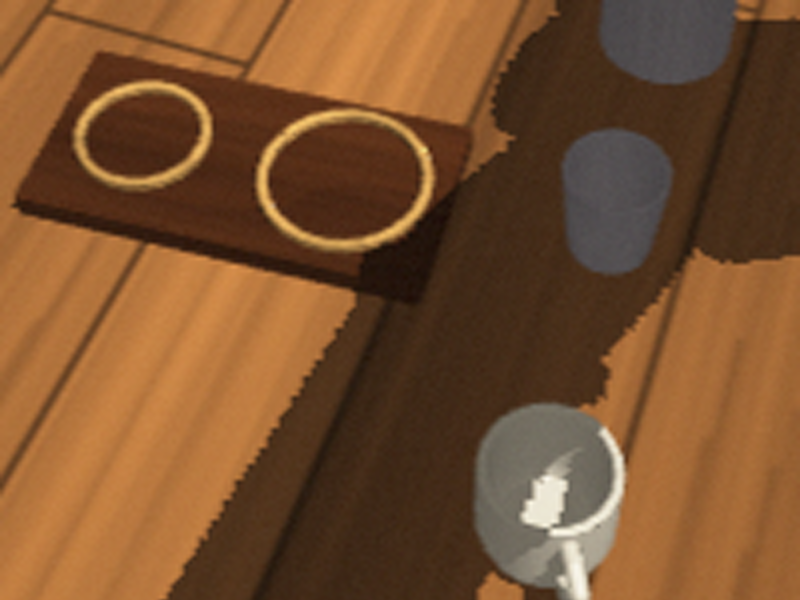

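View pics/sd3.png

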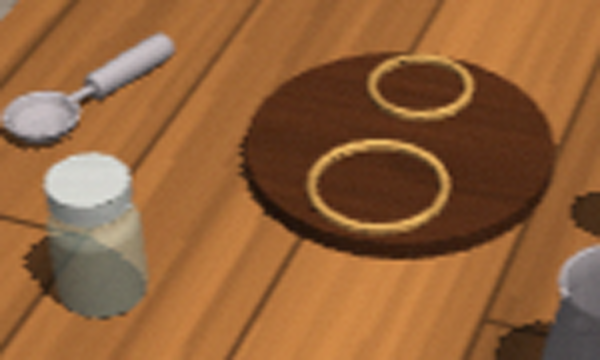

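```bash
cat > loc.py <<'E'
from h import *
from scipy.optimize import least_squares
C={'scene':cal('scene'),'side':cal('side')}
th=np.linspace(0,2*np.pi,180,endpoint=False)
def bbox(c,x,y,z,r):
    p=proj(c,np.c_[x+r*np.cos(th),y+r*np.sin(th),np.full_like(th,z)])
    return np.array([p[:,0].min(),p[:,0].max(),p[:,1].min(),p[:,1].max()])
def off(o,b): b=np.array(b)/4; return b+np.array([o[0],o[0],o[1],o[1]])-0.375
O={'sc1':(110,120),'sc2':(300,120),'sc3':(145,195),'sd1':(300,100),'sd2':(180,215),'sd3':(195,125)}
D={'Lcup':(.085,.034,'sc1',(39,157,141,231),'sd1',(280,391,64,127)),
'tall':(.095,.0215,'sc1',(349,425,127,188),'sd1',(221,300,199,244)),
'jug':(.085,None,'sc1',(566,681,99,184),'sd1',(138,263,342,425)),
'short':(.055,.026,'sc2',(60,146,104,166),'sd2',(561,672,128,212)),
'scup':(.055,.030,'sc2',(302,400,48,117),'sd2',(474,625,402,535)),
'jar':(.085,.0265,'sc3',(553,652,236,323),'sd3',(44,133,152,225)),
'rw':(.021,.044,'sc3',(248,410,109,247),'sd3',(306,451,139,237)),
'rn':(.021,.035,'sc3',(66,197,162,277),'sd3',(367,475,54,121)),
'qw':(.021,.044,'sc2',(107,263,275,403),'sd2',(256,436,108,253)),
'qn':(.021,.035,'sc2',(182,313,434,547),'sd2',(72,213,80,190))}
E
python3 - <<'E'
from loc import *
for n,(z,r,a,A,b,B) in D.items():
    out=[]
    for use in ((1,1),(1,0),(0,1)):
        f=lambda q:np.r_[use[0]*(bbox(C['scene'],q[0],q[1],z,r or q[2])-off(O[a],A)),use[1]*(bbox(C['side'],q[0],q[1],z,r or q[2])-off(O[b],B))]
        s=least_squares(f,[.5,0,.03]); out.append(s.x.round(4)[:2+(r is None)])
        if use==(1,1): res=f(s.x).round(1)
    print(n,*out,res)
E
```

```text
Lcup [ 0.4305 -0.3028] [ 0.4299 -0.3032] [ 0.4308 -0.3013] [-0.3  0.7  0.3  0.1  0.5 -0.1  0.3 -0.8]
tall [ 0.4463 -0.14  ] [ 0.4464 -0.1399] [ 0.4463 -0.1404] [-0.1  0.   0.6 -0.7  0.3 -0.3  0.   0.2]
jug [ 0.4481 -0.0061  0.0325] [ 0.4475 -0.0056  0.0332] [ 0.4483 -0.0069  0.032 ] [ 0.  -0.4  0.5 -0.1 -0.2  0.3  0.1  0.5]
short [0.4406 0.1383] [0.4388 0.1386] [0.4412 0.1382] [-0.2  0.2  0.4  0.7  0.2  0.3 -0.2  0.4]
scup [0.4259 0.2957] [0.422  0.2963] [0.4268 0.2959] [ 0.   0.5  1.   1.3  0.8  0.4 -0.3  0.5]
jar [0.7464 0.0105] [0.7474 0.0089] [0.7437 0.0154] [-0.5  1.9 -1.4  0.2 -0.9  0.7  0.1 -3.2]
rw [ 0.6196 -0.1171] [ 0.62   -0.1181] [ 0.6185 -0.1139] [ 0.4  0.5  0.3 -0.7  0.3 -0.2  0.2 -1.8]
rn [ 0.6282 -0.2247] [ 0.6289 -0.2251] [ 0.6268 -0.222 ] [ 0.1  0.3  0.4 -0.9  0.1 -0.4  0.  -1.3]
qw [0.5705 0.1601] [0.5714 0.1592] [0.57   0.1611] [ 0.5  0.2  0.5 -1.2  0.2 -0.3  0.3 -1.1]
qn [0.6784 0.1683] [0.6786 0.1674] [0.6781 0.1693] [ 0.4  0.3  0.5 -0.8  0.4 -0.2  0.2 -1. ]
```

```bash
python3 - <<'E'
from loc import *
P={'Lcup':((.4305,-.3028),.055,.047,(163,172),(382.5,141)),'scup':((.426,.2957),.051,.035,(399.5,138),None)}
for n,(c0,r,z,a,b) in P.items():
    best=[]
    for d in range(-180,180,5):
        X=[c0[0]+r*np.cos(np.radians(d)),c0[1]+r*np.sin(np.radians(d)),z]
        p=proj(C['scene'],X)[0];q=proj(C['side'],X)[0]
        e=np.hypot(*(p-a))+(np.hypot(*(q-b)) if b else 0); best.append((e,d,p.round(0),q.round(0)))
    best.sort(key=lambda t:t[0]); print(n,best[:4])
im=cv2.imread('pics/side0.png')
cv2.imwrite('pics/sd4.png',cv2.resize(im[300:390,270:370],None,fx=6,fy=6,interpolation=cv2.INTER_CUBIC))
E
cat > st.py <<'E'
from h import *
from plant import arm,vision
import sys
from scipy.spatial.transform import Rotation as R
def go(x=None,y=None,z=None,jaw=None):
    o=arm.get_obs(); p=o['eef_pos'];q=o['eef_rot']
    M=R.from_quat([q[1],q[2],q[3],q[0]]).as_matrix()
    print('t',round(o['time'],2),'pos',p.round(4),'jaw',round(float(np.degrees(np.arctan2(M[1,1],M[0,1]))),1),'tilt',round(float(np.degrees(np.arccos(-M[2,2]))),2),'w',round(o['grip_width'],4),'F',np.round(o['ft_force'],1),'j7',round(float(o['qpos'][6]),2))
    if x is not None:
        d=np.array([x,y,z])-p
        if jaw is not None:
            a=np.degrees(np.arctan2(M[1,1],M[0,1])); t=-((jaw-a+90)%180-90)
            print('turn',round(float(t),1))
            a2=np.radians(a-t); y_=np.array([np.cos(a2),np.sin(a2),0]); x_=np.array([-np.sin(a2),np.cos(a2),0])
            # tool z down: x = y cross z
            x_=np.cross(y_,[0,0,-1]); print('after turn: dx,dy,dz cm',(np.array([d@x_,d@y_,-d[2]])*100).round(2))
        print('now axes: dx,dy,dz cm',(M.T@d*100).round(2))
if __name__=='__main__': go(*[float(v) for v in sys.argv[1:]])
E
python3 st.py .5 .2 .2
```

```text
Lcup [(np.float64(8.49870965552438), 95, array([162., 173.]), array([379., 148.])), (np.float64(8.52569190665336), 100, array([162., 171.]), array([381., 148.])), (np.float64(9.923622800212085), 105, array([161., 170.]), array([383., 148.])), (np.float64(10.403710158811112), 90, array([162., 174.]), array([377., 147.]))]
scup [(np.float64(1.0721054190621813), 120, array([401., 138.]), array([324., 367.])), (np.float64(1.3124415600018475), 125, array([399., 137.]), array([327., 367.])), (np.float64(2.3903294675990083), 115, array([402., 139.]), array([322., 368.])), (np.float64(2.7925581905296095), 130, array([398., 136.]), array([330., 366.]))]
t 0.15 pos [0.2763 0.6155 0.1964] jaw 65.8 tilt 0.06 w 0.0853 F [-0.1  0.9 -0.5] j7 -0.07
now axes: dx,dy,dz cm [-37.43 -28.74  -0.33]
```

View pics/sd4.png

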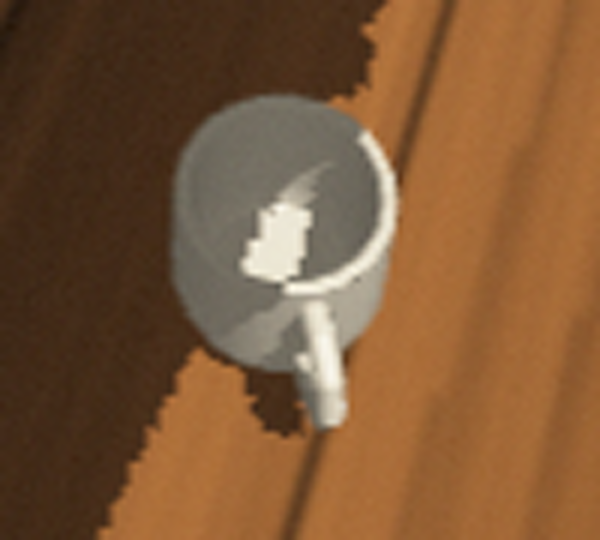

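```bash
python3 st.py .426 .2957 .16 30
```

```text
t 0.15 pos [0.2763 0.6155 0.1964] jaw 65.8 tilt 0.06 w 0.0853 F [-0.1  0.9 -0.5] j7 -0.07
turn 35.8
after turn: dx,dy,dz cm [-35.18  -3.02   3.64]
now axes: dx,dy,dz cm [-26.76 -23.04   3.66]
```

Emit:
arm_command(commands=[[0, 0, 0, 0, 7.2], [0, 0, 0, 0, 7.2], [0, 0, 0, 0, 7.2], [0, 0, 0, 0, 7.2], [0, 0, 0, 0, 7.0], [0, -4.4, -0.4, 0, 0], [0, -4.4, -0.4, 0, 0], [0, -4.4, -0.4, 0, 0], [0, -4.4, -0.4, 0.5, 0], [0, -4.4, -0.4, 1, 0], [0, -4.4, -0.4, 1, 0], [0, -4.4, -0.4, 1, 0]], newtons=40)

```text
time: 1.35
eef_pos: [0.3984, 0.3264, 0.1581]
eef_rot: [-0.0, 0.507, 0.862, -0.002]
ft_force: [0.7, 0.4, -0.5]
grip_width: 0.0855
```

```bash
python3 st.py .426 .2957 .16 30
```

```text
t 1.35 pos [0.3984 0.3264 0.1581] jaw 29.1 tilt 0.18 w 0.0855 F [ 0.7  0.4 -0.5] j7 -0.22
turn -0.9
after turn: dx,dy,dz cm [-4.04  0.85 -0.19]
now axes: dx,dy,dz cm [-4.03  0.92 -0.19]
```

Emit:
arm_command(commands=[[0, -3, 0.9, 0, -0.9], [0, -1.1, 0, 0, 0], [0, 0, 0, 0, 0]])

```text
time: 1.65
eef_pos: [0.4283, 0.287, 0.1571]
eef_rot: [-0.0, 0.504, 0.864, -0.003]
ft_force: [-0.3, -0.5, 0.2]
grip_width: 0.0853
```

```bash
python3 st.py .426 .2957 .16 30; python3 - <<'E'
from h import *
from plant import vision
c=cal('wrist'); im=vision.read_camera('wrist')
th=np.linspace(0,6.28,100)
for n,(x,y),r,z in (('s',(.426,.2957),.030,.055),):
    p=proj(c,np.c_[x+r*np.cos(th),y+r*np.sin(th),0*th+z]); cv2.polylines(im,[p.round().astype(int)],True,(0,0,255),1)
cv2.imwrite('pics/w1.png',im)
E
```

```text
t 1.65 pos [0.4283 0.287  0.1571] jaw 29.5 tilt 0.32 w 0.0853 F [-0.3 -0.5  0.2] j7 -0.11
turn -0.5
after turn: dx,dy,dz cm [ 0.87  0.23 -0.29]
now axes: dx,dy,dz cm [ 0.87  0.22 -0.3 ]
```

View pics/w1.png

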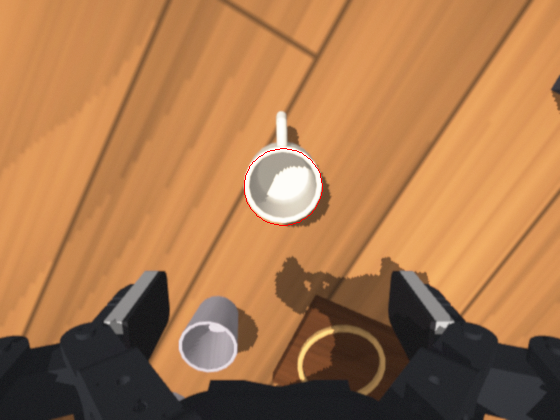

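Emit:
arm_command(commands=[[0, 0.87, 0.22, 0, 0], [0, 0, 0, 0, 0], [0, 0, 0, 0, 0]])

```text
time: 2.0
eef_pos: [0.4233, 0.3012, 0.1571]
eef_rot: [-0.001, 0.501, 0.865, -0.002]
ft_force: [-0.9, 0.1, -0.2]
grip_width: 0.0852
```

```bash
python3 st.py .426 .2957 .012 30
```

```text
t 2.0 pos [0.4233 0.3012 0.1571] jaw 29.9 tilt 0.29 w 0.0852 F [-0.9  0.1 -0.2] j7 -0.13
turn -0.1
after turn: dx,dy,dz cm [-0.61 -0.04 14.51]
now axes: dx,dy,dz cm [-0.59  0.03 14.51]
```

Emit:
arm_command(commands=[[0, -0.4, 0, 3, 0], [0, 0, 0, 3, 0], [0, 0, 0, 2, 0], [0, 0, 0, 0, 0], [0, 0, 0, 0, 0]])

```text
time: 2.5
eef_pos: [0.4236, 0.3025, 0.0758]
eef_rot: [-0.001, 0.498, 0.867, -0.001]
ft_force: [-0.1, 0.7, 0.2]
grip_width: 0.0855
```

```bash
python3 st.py .426 .2957 .012 30
```

```text
t 2.5 pos [0.4236 0.3025 0.0758] jaw 30.3 tilt 0.15 w 0.0855 F [-0.1  0.7  0.2] j7 -0.07
turn 0.3
after turn: dx,dy,dz cm [-0.71 -0.13  6.38]
now axes: dx,dy,dz cm [-0.71 -0.11  6.38]
```

Emit:
arm_command(commands=[[0, -0.7, -0.1, 1, 0], [0, 0, 0, 0, 0]])

```text
time: 2.7
eef_pos: [0.4268, 0.2966, 0.0668]
eef_rot: [-0.001, 0.497, 0.867, 0.0]
ft_force: [-0.2, -0.0, 0.4]
grip_width: 0.0855
```

```bash
python3 st.py .426 .2957 .012 30
```

```text
t 2.7 pos [0.4268 0.2966 0.0668] jaw 30.3 tilt 0.07 w 0.0855 F [-0.2 -0.   0.4] j7 -0.05
turn 0.3
after turn: dx,dy,dz cm [-0.04 -0.12  5.48]
now axes: dx,dy,dz cm [-0.04 -0.11  5.48]
```

Emit:
arm_command(commands=[[0, 0, -0.1, 2.0, 0], [0, 0, 0, 1.5, 0], [0, 0, 0, 1, 0], [0, 0, 0, 0.7, 0], [0, 0, 0, 0, 0], [0, 0, 0, 0, 0]])

```text
time: 3.3
eef_pos: [0.4285, 0.2976, 0.0164]
eef_rot: [0.0, 0.498, 0.867, 0.003]
ft_force: [-0.0, 0.1, 0.4]
grip_width: 0.0853
```

```bash
python3 st.py .426 .2957 .012 30
```

```text
t 3.3 pos [0.4285 0.2976 0.0164] jaw 30.3 tilt 0.35 w 0.0853 F [-0.   0.1  0.4] j7 -0.01
turn 0.3
after turn: dx,dy,dz cm [-0.03 -0.31  0.44]
now axes: dx,dy,dz cm [-0.03 -0.31  0.44]
```

Close, with a small correction.

Emit:
arm_command(commands=[[0, 0, -0.25, 0.4, 0], [0, 0, 0, 0, 0], [80, 0, 0, 0, 0], [130, 0, 0, 0, 0], [255, 0, 0, 0, 0], [255, 0, 0, 0, 0], [255, 0, 0, 0, 0], [255, 0, 0, 0, 0]], newtons=40)

```text
time: 4.1
eef_pos: [0.4268, 0.2969, 0.0142]
eef_rot: [0.0, 0.498, 0.867, 0.004]
ft_force: [0.1, 0.4, -2.3]
grip_width: 0.0566
```

```bash
python3 st.py .426 .2957 .012 30
```

```text
t 4.1 pos [0.4268 0.2969 0.0142] jaw 30.3 tilt 0.49 w 0.0566 F [ 0.1  0.4 -2.3] j7 -0.01
turn 0.3
after turn: dx,dy,dz cm [-0.07 -0.13  0.22]
now axes: dx,dy,dz cm [-0.07 -0.13  0.22]
```

Emit:
arm_command(commands=[[255, 0, 0, -1, 0], [255, 0, 0, -1.5, 0], [255, 0, 0, -1.5, 0], [255, 0, 0, 0, 0]])

```text
time: 4.5
eef_pos: [0.4265, 0.2962, 0.0567]
eef_rot: [0.0, 0.498, 0.867, 0.004]
ft_force: [1.4, 0.1, -1.7]
grip_width: 0.0563
```

```bash
python3 st.py .6196 -.1171 .12 30; python3 - <<'E'
from h import *
from plant import vision
im=vision.read_camera('side');cv2.imwrite('pics/s2.png',im)
E
```

```text
t 4.5 pos [0.4265 0.2962 0.0567] jaw 30.2 tilt 0.43 w 0.0563 F [ 1.4  0.1 -1.7] j7 -0.04
turn 0.2
after turn: dx,dy,dz cm [-45.45  -3.94  -6.33]
now axes: dx,dy,dz cm [-45.41  -4.1   -6.52]
```

View pics/s2.png

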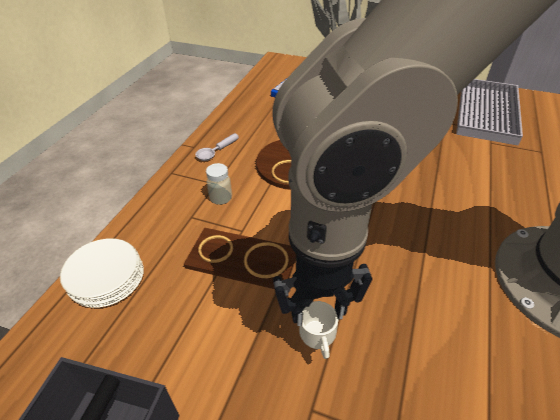

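Emit:
arm_command(commands=[[255, -1, 0, -0.8, 0], [255, -2.5, 0, -0.8, 0], [255, -3.5, -0.5, 0, 0], [255, -4, -0.5, 0, 0], [255, -4, -0.5, 0, 0], [255, -4, -0.5, 0, 0], [255, -4, -0.5, 0, 0], [255, -4, -0.5, 0, 0], [255, -4, -0.5, 0, 0], [255, -4, -0.5, 0, 0], [255, -3, 0, 0, 0], [255, -2, 0, 0, 0]])

```text
time: 5.75
eef_pos: [0.5973, -0.0903, 0.0709]
eef_rot: [-0.001, 0.496, 0.868, 0.001]
ft_force: [0.8, 0.8, -1.5]
grip_width: 0.0565
```

```bash
python3 st.py .6196 -.1171 .06 30
```

```text
t 5.75 pos [ 0.5973 -0.0903  0.0709] jaw 30.5 tilt 0.19 w 0.0565 F [ 0.8  0.8 -1.5] j7 0.8
turn 0.5
after turn: dx,dy,dz cm [-3.44  0.59  1.09]
now axes: dx,dy,dz cm [-3.44  0.56  1.08]
```

Emit:
arm_command(commands=[[255, -1.2, 0.5, 0, 0.5], [255, -1, 0, 0, 0], [255, -0.6, 0, 0.5, 0], [255, 0, 0, 0, 0], [255, 0, 0, 0, 0]])

```text
time: 6.25
eef_pos: [0.6158, -0.1159, 0.0645]
eef_rot: [-0.002, 0.502, 0.865, 0.0]
ft_force: [-0.4, 0.6, -1.3]
grip_width: 0.0562
```

```bash
python3 st.py .6196 -.1171 .029 30
```

```text
t 6.25 pos [ 0.6158 -0.1159  0.0645] jaw 29.8 tilt 0.23 w 0.0562 F [-0.4  0.6 -1.3] j7 0.83
turn -0.2
after turn: dx,dy,dz cm [-0.3   0.27  3.55]
now axes: dx,dy,dz cm [-0.31  0.28  3.55]
```

Emit:
arm_command(commands=[[255, -0.3, 0.25, 0.5, 0], [255, 0, 0, 0.8, 0], [255, 0, 0, 0.6, 0], [255, 0, 0, 0, 0], [255, 0, 0, 0, 0]])

```text
time: 6.75
eef_pos: [0.6189, -0.1142, 0.0434]
eef_rot: [-0.003, 0.5, 0.866, 0.001]
ft_force: [-0.6, 1.5, -1.0]
grip_width: 0.0563
```

```bash
python3 st.py .6196 -.1171 .029 30; python3 - <<'E'
from h import *
from plant import vision
a=vision.read_camera('side')[120:270,230:380];b=vision.read_camera('scene')[150:300,140:290]
cv2.imwrite('pics/s3.png',cv2.resize(np.hstack([a,b]),None,fx=2.6,fy=2.6,interpolation=cv2.INTER_CUBIC))
E
```

```text
t 6.75 pos [ 0.6189 -0.1142  0.0434] jaw 30.0 tilt 0.32 w 0.0563 F [-0.6  1.5 -1. ] j7 0.84
turn -0.0
after turn: dx,dy,dz cm [-0.29 -0.09  1.44]
now axes: dx,dy,dz cm [-0.29 -0.08  1.44]
```

View pics/s3.png

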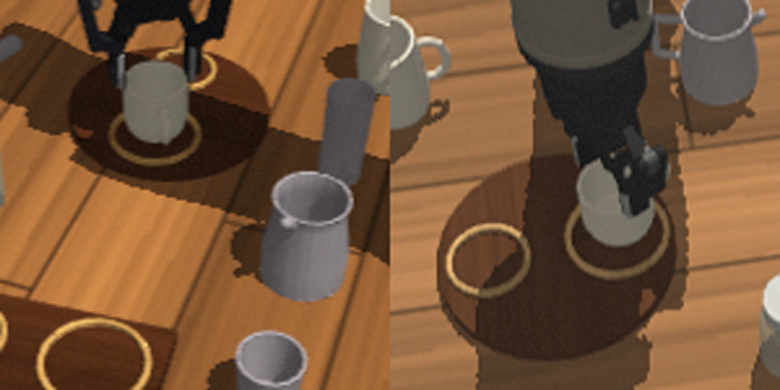

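Emit:
arm_command(commands=[[255, -0.3, 0, 0.4, 0], [255, 0, 0, 0.4, 0], [255, 0, 0, 0.35, 0], [255, 0, 0, 0.15, 0], [255, 0, 0, 0, 0]])

```text
time: 7.35
eef_pos: [0.6208, -0.1173, 0.0298]
eef_rot: [-0.002, 0.5, 0.866, 0.001]
ft_force: [-0.2, -0.7, -1.6]
grip_width: 0.0562
```

```bash
python3 st.py .6196 -.1171 .029 30
```

```text
t 7.35 pos [ 0.6208 -0.1173  0.0298] jaw 30.0 tilt 0.27 w 0.0562 F [-0.2 -0.7 -1.6] j7 0.85
turn -0.0
after turn: dx,dy,dz cm [ 0.08 -0.1   0.08]
now axes: dx,dy,dz cm [ 0.08 -0.1   0.08]
```

Emit:
arm_command(commands=[[255, 0, 0, 0.1, 0], [255, 0, 0, 0.1, 0], [255, 0, 0, 0.05, 0]])

```text
time: 7.65
eef_pos: [0.6213, -0.1181, 0.0292]
eef_rot: [-0.002, 0.501, 0.866, 0.001]
ft_force: [-4.1, 1.3, 6.1]
grip_width: 0.056
```

```bash
python3 st.py .6196 -.1171 .029 30
```

```text
t 7.65 pos [ 0.6213 -0.1181  0.0292] jaw 29.9 tilt 0.23 w 0.056 F [-4.1  1.3  6.1] j7 0.86
turn -0.1
after turn: dx,dy,dz cm [ 0.17 -0.1   0.02]
now axes: dx,dy,dz cm [ 0.17 -0.1   0.02]
```

Emit:
arm_command(commands=[[200, 0, 0, 0, 0], [100, 0, 0, 0, 0], [0, 0, 0, 0, 0], [0, 0, 0, 0, 0], [0, 0, 0, 0, 0], [0, 0, 0, -1, 0], [0, 0, 0, -2, 0], [0, 0, 0, -3, 0], [0, 0, 0, -3, 0], [0, 0, 0, -2, 0], [0, 0, 0, 0, 0]])

```text
time: 8.75
eef_pos: [0.6216, -0.1189, 0.1466]
eef_rot: [-0.001, 0.501, 0.865, 0.001]
ft_force: [0.9, -1.0, -0.0]
grip_width: 0.0856
```

```bash
python3 st.py .4406 .1383 .14 90;  python3 - <<'E'
from h import *
from plant import vision
a=vision.read_camera('side')[100:270,230:380];b=vision.read_camera('scene')[150:320,140:290]
cv2.imwrite('pics/s4.png',cv2.resize(np.hstack([a,b]),None,fx=2.6,fy=2.6,interpolation=cv2.INTER_CUBIC))
E
```

```text
t 8.75 pos [ 0.6216 -0.1189  0.1466] jaw 29.9 tilt 0.19 w 0.0856 F [ 0.9 -1.  -0. ] j7 0.8
turn -60.1
after turn: dx,dy,dz cm [18.1  25.72  0.66]
now axes: dx,dy,dz cm [31.32 -2.88  0.76]
```

View pics/s4.png

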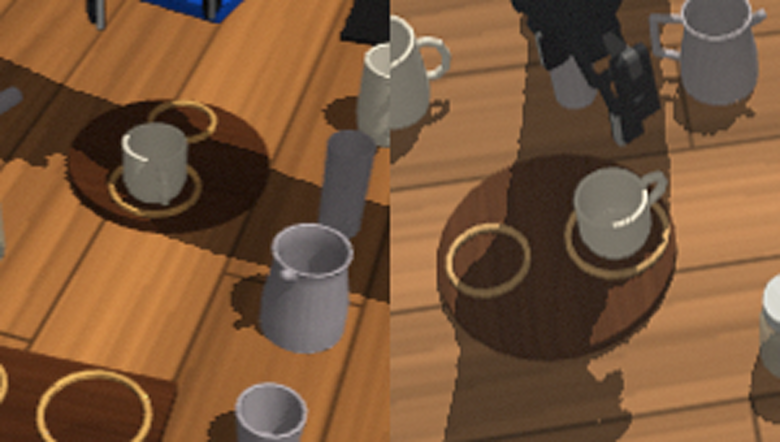

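Emit:
arm_command(commands=[[0, 2, -0.2, 0, 0], [0, 4, -0.4, 0, 0], [0, 4, -0.4, 0, 0], [0, 4, -0.4, 0, 0], [0, 4, -0.4, 0, 0], [0, 4, -0.4, 0, 0], [0, 4, -0.3, 0, 0], [0, 3, -0.3, 0, 0], [0, 1.5, 0, 0.5, 0], [0, 0.5, 0, 0.5, 0], [0, 0, 0, 0, 0]])

```text
time: 9.95
eef_pos: [0.428, 0.1428, 0.1264]
eef_rot: [-0.007, 0.501, 0.866, -0.006]
ft_force: [-0.1, -0.8, 0.7]
grip_width: 0.0853
```

```bash
python3 st.py .4406 .1383 .10 30
```

```text
t 9.95 pos [0.428  0.1428 0.1264] jaw 29.9 tilt 1.02 w 0.0853 F [-0.1 -0.8  0.7] j7 0.13
turn -0.1
after turn: dx,dy,dz cm [-1.02  0.87  2.64]
now axes: dx,dy,dz cm [-1.04  0.91  2.62]
```

Emit:
arm_command(commands=[[0, -0.7, 0.8, 1, 0], [0, -0.3, 0.1, 1, 0], [0, 0, 0, 0.5, 0], [0, 0, 0, 0, 0], [0, 0, 0, 0, 0]])

```text
time: 10.45
eef_pos: [0.4412, 0.1344, 0.0989]
eef_rot: [-0.007, 0.503, 0.864, -0.007]
ft_force: [-0.0, -0.4, 0.7]
grip_width: 0.0855
```

```bash
python3 st.py .4406 .1383 .010 30; python3 - <<'E'
from h import *
from plant import vision
c=cal('wrist'); im=vision.read_camera('wrist')
th=np.linspace(0,6.28,100)
for (x,y),r,z in (((.4406,.1383),.026,.055),((.5705,.1601),.044,.021),((.6784,.1683),.035,.021)):
    p=proj(c,np.c_[x+r*np.cos(th),y+r*np.sin(th),0*th+z]); cv2.polylines(im,[p.round().astype(int)],True,(0,0,255),1)
cv2.imwrite('pics/w2.png',im)
E
```

```text
t 10.45 pos [0.4412 0.1344 0.0989] jaw 29.6 tilt 1.16 w 0.0855 F [-0.  -0.4  0.7] j7 0.18
turn -0.4
after turn: dx,dy,dz cm [0.37 0.14 8.89]
now axes: dx,dy,dz cm [0.33 0.31 8.88]
```

View pics/w2.png

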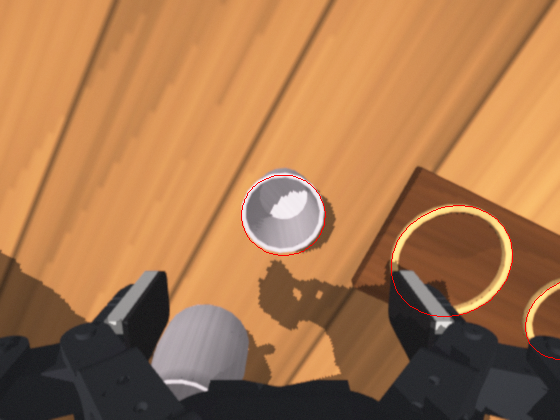

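Emit:
arm_command(commands=[[0, 0.3, 0.3, 2, 0], [0, 0, 0, 2.5, 0], [0, 0, 0, 2, 0], [0, 0, 0, 1.2, 0], [0, 0, 0, 0.5, 0], [0, 0, 0, 0, 0], [0, 0, 0, 0, 0]])

```text
time: 11.2
eef_pos: [0.4428, 0.1398, 0.0175]
eef_rot: [-0.006, 0.503, 0.864, -0.004]
ft_force: [-0.2, -0.9, -0.4]
grip_width: 0.0853
```

```bash
python3 st.py .4406 .1383 .010 30
```

```text
t 11.2 pos [0.4428 0.1398 0.0175] jaw 29.7 tilt 0.83 w 0.0853 F [-0.2 -0.9 -0.4] j7 0.25
turn -0.3
after turn: dx,dy,dz cm [-0.02 -0.27  0.75]
now axes: dx,dy,dz cm [-0.02 -0.26  0.75]
```

Emit:
arm_command(commands=[[0, 0, -0.25, 0.5, 0], [0, 0, 0, 0.1, 0], [100, 0, 0, 0, 0], [160, 0, 0, 0, 0], [255, 0, 0, 0, 0], [255, 0, 0, 0, 0], [255, 0, 0, 0, 0], [255, 0, 0, 0, 0], [255, 0, 0, 0, 0]], newtons=35)

```text
time: 12.1
eef_pos: [0.4416, 0.1391, 0.0136]
eef_rot: [-0.005, 0.503, 0.864, -0.003]
ft_force: [0.5, -0.1, -1.3]
grip_width: 0.0489
```

```bash
python3 st.py .4406 .1383 .010 30
```

```text
t 12.1 pos [0.4416 0.1391 0.0136] jaw 29.7 tilt 0.65 w 0.0489 F [ 0.5 -0.1 -1.3] j7 0.26
turn -0.3
after turn: dx,dy,dz cm [-0.02 -0.12  0.36]
now axes: dx,dy,dz cm [-0.02 -0.12  0.37]
```

Emit:
arm_command(commands=[[255, 0, 0, -1, 0], [255, 0, 0, -1.5, 0], [255, 0, 0, -1.5, 0], [255, 0, 0, 0, 0]])

```text
time: 12.5
eef_pos: [0.4419, 0.1387, 0.0562]
eef_rot: [-0.005, 0.503, 0.864, -0.003]
ft_force: [0.7, 0.6, -0.9]
grip_width: 0.0491
```

```bash
python3 st.py .6784 .1683 .055 30; python3 - <<'E'
from h import *
from plant import vision
a=vision.read_camera('side')[180:330,210:410]
cv2.imwrite('pics/s5.png',cv2.resize(a,None,fx=3,fy=3,interpolation=cv2.INTER_CUBIC))
E
```

```text
t 12.5 pos [0.4419 0.1387 0.0562] jaw 29.6 tilt 0.7 w 0.0491 F [ 0.7  0.6 -0.9] j7 0.22
turn -0.4
after turn: dx,dy,dz cm [-9.26 21.96  0.12]
now axes: dx,dy,dz cm [-9.12 22.02 -0.17]
```

View pics/s5.png

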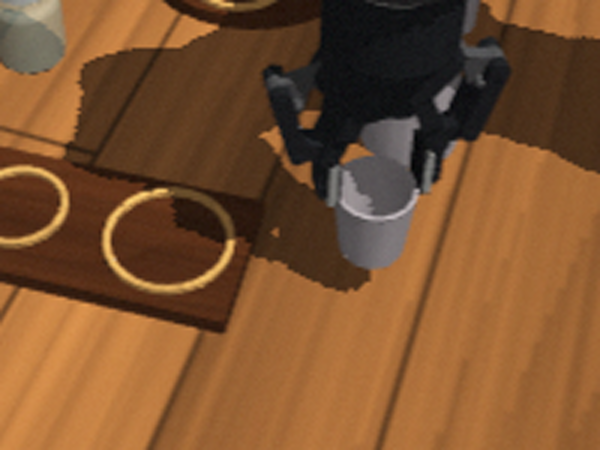

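Tumbler held upright near its rim, centred at (375,210) in the crop. Move to the narrow ring.

Emit:
arm_command(commands=[[255, -0.8, 1.5, 0, 0], [255, -1.2, 3, 0, 0], [255, -1.5, 3.5, 0, 0], [255, -1.5, 3.5, 0, 0], [255, -1.5, 3.5, 0, 0], [255, -1.2, 3, 0, 0], [255, -0.6, 1.5, 0, 0], [255, 0, 0.5, 0, 0], [255, 0, 0, 0, 0]])

```text
time: 13.45
eef_pos: [0.6601, 0.1661, 0.0462]
eef_rot: [-0.008, 0.502, 0.865, -0.006]
ft_force: [-0.2, -0.0, -0.9]
grip_width: 0.0487
```

```bash
python3 st.py .6784 .1683 .045 30
```

```text
t 13.45 pos [0.6601 0.1661 0.0462] jaw 29.8 tilt 1.15 w 0.0487 F [-0.2 -0.  -0.9] j7 0.36
turn -0.2
after turn: dx,dy,dz cm [-0.73  1.69  0.12]
now axes: dx,dy,dz cm [-0.72  1.7   0.08]
```

Emit:
arm_command(commands=[[255, -0.5, 1.0, -0.1, 0], [255, -0.25, 0.6, 0, 0], [255, 0, 0.1, 0, 0], [255, 0, 0, 0, 0], [255, 0, 0, 0, 0]])

```text
time: 13.95
eef_pos: [0.6774, 0.1683, 0.0468]
eef_rot: [-0.009, 0.501, 0.865, -0.006]
ft_force: [0.6, 0.1, -0.8]
grip_width: 0.049
```

```bash
python3 st.py .6784 .1683 .0286 30
```

```text
t 13.95 pos [0.6774 0.1683 0.0468] jaw 29.8 tilt 1.25 w 0.049 F [ 0.6  0.1 -0.8] j7 0.36
turn -0.2
after turn: dx,dy,dz cm [-0.04  0.09  1.82]
now axes: dx,dy,dz cm [-0.06  0.12  1.82]
```

Emit:
arm_command(commands=[[255, 0, 0, 0.5, 0], [255, 0, 0, 0.5, 0], [255, 0, 0, 0.4, 0], [255, 0, 0, 0.2, 0], [255, 0, 0, 0, 0]])

```text
time: 14.45
eef_pos: [0.6761, 0.1683, 0.0292]
eef_rot: [-0.009, 0.501, 0.865, -0.007]
ft_force: [0.1, -1.1, -1.6]
grip_width: 0.0488
```

```bash
python3 st.py .6784 .1683 .0286 30; python3 - <<'E'
from h import *
from plant import vision
a=vision.read_camera('side')[180:330,160:310];b=vision.read_camera('scene')[130:280,290:440]
cv2.imwrite('pics/s6.png',cv2.resize(np.hstack([a,b]),None,fx=2.6,fy=2.6,interpolation=cv2.INTER_CUBIC))
E
```

```text
t 14.45 pos [0.6761 0.1683 0.0292] jaw 29.8 tilt 1.29 w 0.0488 F [ 0.1 -1.1 -1.6] j7 0.37
turn -0.2
after turn: dx,dy,dz cm [-0.11  0.2   0.06]
now axes: dx,dy,dz cm [-0.11  0.2   0.06]
```

View pics/s6.png

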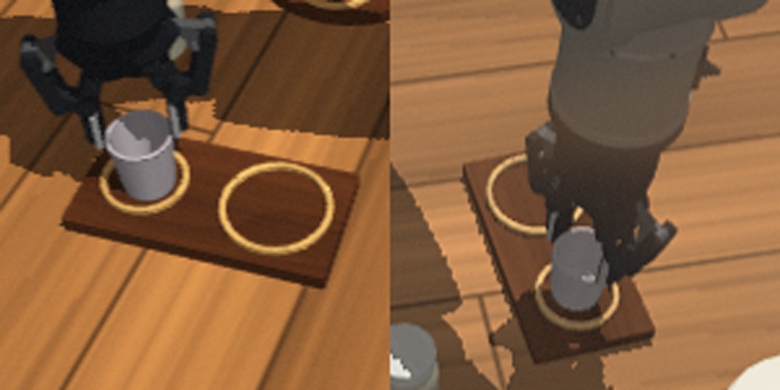

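Inside the ring in both views. Settle to contact, then release.

Emit:
arm_command(commands=[[255, 0, 0.1, 0.1, 0], [255, 0, 0, 0.1, 0], [255, 0, 0, 0.05, 0]])

```text
time: 14.85
eef_pos: [0.6776, 0.1685, 0.0287]
eef_rot: [-0.009, 0.502, 0.865, -0.006]
ft_force: [-3.8, -0.8, 5.7]
grip_width: 0.0488
```

Emit:
arm_command(commands=[[200, 0, 0, 0, 0], [100, 0, 0, 0, 0], [0, 0, 0, 0, 0], [0, 0, 0, 0, 0], [0, 0, 0, 0, 0], [0, 0, 0, -1, 0], [0, 0, 0, -2, 0], [0, 0, 0, -3, 0], [0, 0, 0, -4, 0], [0, 0, 0, -3, 6.6], [0, 0, 0, -1, 6.6], [0, 0, 0, 0, 6.6]])

```text
time: 16.05
eef_pos: [0.6813, 0.1684, 0.1789]
eef_rot: [-0.007, 0.647, 0.763, -0.007]
ft_force: [-0.2, 0.2, -0.2]
grip_width: 0.0859
```

```bash
python3 st.py .4305 -.3028 .15 10; python3 - <<'E'
from h import *
from plant import vision
a=vision.read_camera('side')[180:330,160:310];b=vision.read_camera('scene')[130:280,290:440]
cv2.imwrite('pics/s7.png',cv2.resize(np.hstack([a,b]),None,fx=2.6,fy=2.6,interpolation=cv2.INTER_CUBIC))
E
```

```text
t 16.05 pos [0.6813 0.1684 0.1789] jaw 9.4 tilt 1.12 w 0.0859 F [-0.2  0.2 -0.2] j7 0.01
turn -0.6
after turn: dx,dy,dz cm [-42.05 -32.88   2.89]
now axes: dx,dy,dz cm [-42.39 -32.39   3.41]
```

View pics/s7.png

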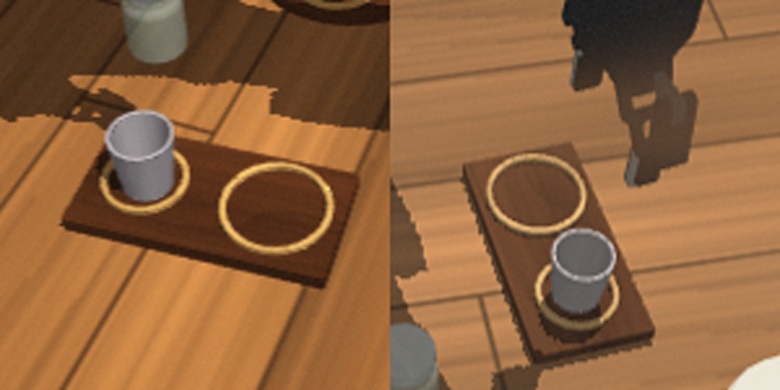

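Emit:
arm_command(commands=[[0, -2, -1.5, 0, 0], [0, -3.6, -2.8, 0, 0], [0, -3.7, -2.9, 0, 0], [0, -3.7, -2.9, 0, 0], [0, -3.7, -2.9, 0, 0], [0, -3.7, -2.9, 0, 0], [0, -3.7, -2.9, 0, 0], [0, -3.7, -2.9, 0, 0], [0, -3.7, -2.9, 0, 0], [0, -3.7, -2.9, 0, 0], [0, -3, -2.3, 0, 0], [0, -2, -1.5, 0, 0]])

```text
time: 17.35
eef_pos: [0.4395, -0.2972, 0.182]
eef_rot: [-0.009, 0.622, 0.783, -0.008]
ft_force: [1.0, 0.9, 0.9]
grip_width: 0.0854
```

```bash
python3 st.py .4305 -.3028 .15 10
```

```text
t 17.35 pos [ 0.4395 -0.2972  0.182 ] jaw 13.1 tilt 1.41 w 0.0854 F [1.  0.9 0.9] j7 0.85
turn 3.1
after turn: dx,dy,dz cm [-0.4  -0.99  3.2 ]
now axes: dx,dy,dz cm [-0.35 -0.93  3.22]
```

Emit:
arm_command(commands=[[0, 0.1, -0.5, 1, 2], [0, 0, 0, 2, 1], [0, 0, 0, 1, 0], [0, 0, 0, 0, 0], [0, 0, 0, 0, 0]])

```text
time: 17.85
eef_pos: [0.4306, -0.2997, 0.1407]
eef_rot: [-0.009, 0.64, 0.768, -0.009]
ft_force: [0.1, -0.8, -0.3]
grip_width: 0.0849
```

```bash
python3 st.py .4305 -.3028 .035 10; python3 - <<'E'
from h import *
from plant import vision
c=cal('wrist'); im=vision.read_camera('wrist')
th=np.linspace(0,6.28,100)
for (x,y),r,z in (((.4305,-.3028),.034,.085),((.4463,-.14),.0215,.095)):
    p=proj(c,np.c_[x+r*np.cos(th),y+r*np.sin(th),0*th+z]); cv2.polylines(im,[p.round().astype(int)],True,(0,0,255),1)
cv2.imwrite('pics/w3.png',im)
E
```

```text
t 17.85 pos [ 0.4306 -0.2997  0.1407] jaw 10.4 tilt 1.48 w 0.0849 F [ 0.1 -0.8 -0.3] j7 0.85
turn 0.4
after turn: dx,dy,dz cm [-0.3  -0.06 10.57]
now axes: dx,dy,dz cm [-0.33  0.21 10.57]
```

View pics/w3.png

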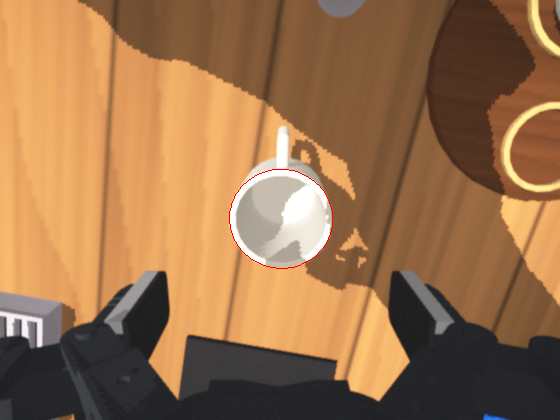

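Emit:
arm_command(commands=[[0, -0.3, 0.2, 2, 0.3], [0, 0, 0, 3, 0], [0, 0, 0, 2.5, 0], [0, 0, 0, 1.5, 0], [0, 0, 0, 0.5, 0], [0, 0, 0, 0, 0], [0, 0, 0, 0, 0]])

```text
time: 18.6
eef_pos: [0.4367, -0.3015, 0.0474]
eef_rot: [-0.006, 0.638, 0.77, -0.007]
ft_force: [-0.8, -1.2, 0.3]
grip_width: 0.0854
```

```bash
python3 st.py .4305 -.3028 .03 10
```

```text
t 18.6 pos [ 0.4367 -0.3015  0.0474] jaw 10.7 tilt 1.05 w 0.0854 F [-0.8 -1.2  0.3] j7 0.96
turn 0.7
after turn: dx,dy,dz cm [-0.02 -0.64  1.74]
now axes: dx,dy,dz cm [-0.01 -0.6   1.76]
```

Emit:
arm_command(commands=[[0, 0, -0.5, 0.3, 0], [0, 0, 0, 0.6, 0], [0, 0, 0, 0.6, 0], [0, 0, 0, 0, 0], [0, 0, 0, 0, 0]])

```text
time: 19.1
eef_pos: [0.4326, -0.303, 0.0336]
eef_rot: [-0.004, 0.638, 0.77, -0.006]
ft_force: [-0.2, -0.4, -0.0]
grip_width: 0.0856
```

```bash
python3 st.py .4305 -.3028 .03 10
```

```text
t 19.1 pos [ 0.4326 -0.303   0.0336] jaw 10.7 tilt 0.86 w 0.0856 F [-0.2 -0.4 -0. ] j7 0.98
turn 0.7
after turn: dx,dy,dz cm [ 0.06 -0.2   0.36]
now axes: dx,dy,dz cm [ 0.06 -0.2   0.36]
```

Emit:
arm_command(commands=[[0, 0, -0.2, 0.2, 0], [40, 0, 0, 0, 0], [80, 0, 0, 0, 0], [255, 0, 0, 0, 0], [255, 0, 0, 0, 0], [255, 0, 0, 0, 0], [255, 0, 0, 0, 0]], newtons=50)

```text
time: 19.8
eef_pos: [0.4304, -0.3036, 0.032]
eef_rot: [-0.004, 0.638, 0.77, -0.006]
ft_force: [-0.1, 0.4, -0.2]
grip_width: 0.0649
```

```bash
python3 st.py .4305 -.3028 .03 10
```

```text
t 19.8 pos [ 0.4304 -0.3036  0.032 ] jaw 10.7 tilt 0.85 w 0.0649 F [-0.1  0.4 -0.2] j7 0.98
turn 0.7
after turn: dx,dy,dz cm [0.07 0.03 0.2 ]
now axes: dx,dy,dz cm [0.07 0.03 0.2 ]
```

Emit:
arm_command(commands=[[255, 0, 0, -1, 0], [255, 0, 0, -2, 0], [255, 0, 0, -2.5, 0], [255, 0, 0, -2.5, 0], [255, 0, 1, -1.5, 0], [255, 0, 2.5, -0.5, 0], [255, 0, 3, 0, 0], [255, 0, 2, 0, 0], [255, 0, 1, 0, 0], [255, 0, 0, 0, 0]])

```text
time: 20.8
eef_pos: [0.5269, -0.2858, 0.1404]
eef_rot: [-0.003, 0.639, 0.769, -0.006]
ft_force: [-0.3, -0.5, -2.2]
grip_width: 0.0649
```

```bash
python3 st.py .5705 .1601 .13 10;python3 - <<'E'
from h import *
from plant import vision
cv2.imwrite('pics/s8.png',vision.read_camera('side'))
E
```

```text
t 20.8 pos [ 0.5269 -0.2858  0.1404] jaw 10.5 tilt 0.8 w 0.0649 F [-0.3 -0.5 -2.2] j7 0.8
turn 0.5
after turn: dx,dy,dz cm [43.15 12.04  1.04]
now axes: dx,dy,dz cm [43.05 12.42  0.77]
```

View pics/s8.png

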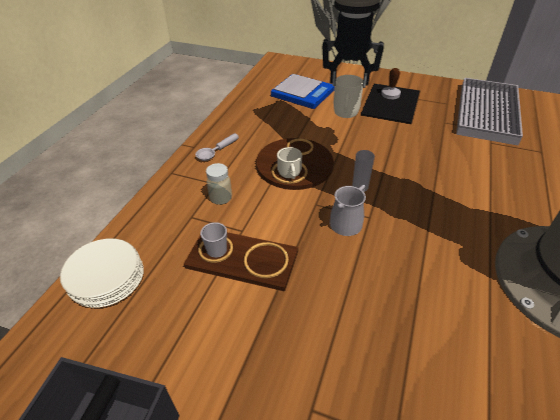

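Emit:
arm_command(commands=[[255, 2, 0.6, 0, 0], [255, 3.5, 1, 0, 0], [255, 4, 1.15, 0, 0], [255, 4, 1.15, 0, 0], [255, 4, 1.15, 0, 0], [255, 4, 1.15, 0, 0], [255, 4, 1.15, 0, 0], [255, 4, 1.15, 0, 0], [255, 4, 1.15, 0, 0], [255, 3, 0.9, 0, 0], [255, 2, 0.6, 0, 0], [255, 1, 0.3, 0, 0]])

```text
time: 22.05
eef_pos: [0.5576, 0.1234, 0.1384]
eef_rot: [-0.005, 0.647, 0.762, -0.009]
ft_force: [-0.5, -0.2, -2.7]
grip_width: 0.0648
```

```bash
python3 st.py .5705 .1601 .08 10
```

```text
t 22.05 pos [0.5576 0.1234 0.1384] jaw 9.3 tilt 1.14 w 0.0648 F [-0.5 -0.2 -2.7] j7 0.01
turn -0.7
after turn: dx,dy,dz cm [3.39 1.9  5.84]
now axes: dx,dy,dz cm [3.43 1.98 5.79]
```

Emit:
arm_command(commands=[[255, 1, 0.7, 1, 0], [255, 1, 0.7, 1.5, 0], [255, 0.8, 0.3, 1.5, 0], [255, 0.2, 0, 1.0, 0], [255, 0, 0, 0, 0], [255, 0, 0, 0, 0]])

```text
time: 22.65
eef_pos: [0.5681, 0.1527, 0.0819]
eef_rot: [-0.005, 0.649, 0.761, -0.011]
ft_force: [0.8, 0.7, -1.4]
grip_width: 0.0651
```

```bash
python3 st.py .5705 .1601 .047 10
```

```text
t 22.65 pos [0.5681 0.1527 0.0819] jaw 9.0 tilt 1.35 w 0.0651 F [ 0.8  0.7 -1.4] j7 0.0
turn -1.0
after turn: dx,dy,dz cm [0.68 0.36 3.49]
now axes: dx,dy,dz cm [0.71 0.43 3.47]
```

Emit:
arm_command(commands=[[255, 0.6, 0.35, 0.5, 0], [255, 0.1, 0.1, 0.8, 0], [255, 0, 0, 0.5, 0], [255, 0, 0, 0, 0], [255, 0, 0, 0, 0]])

```text
time: 23.15
eef_pos: [0.5719, 0.1597, 0.0631]
eef_rot: [-0.005, 0.65, 0.76, -0.01]
ft_force: [-0.8, 0.4, -2.3]
grip_width: 0.0645
```

```bash
python3 st.py .5705 .1601 .047 10; python3 - <<'E'
from h import *
from plant import vision
a=vision.read_camera('side')[180:330,160:310];b=vision.read_camera('scene')[130:280,290:440]
cv2.imwrite('pics/s9.png',cv2.resize(np.hstack([a,b]),None,fx=2.6,fy=2.6,interpolation=cv2.INTER_CUBIC))
E
```

```text
t 23.15 pos [0.5719 0.1597 0.0631] jaw 8.9 tilt 1.28 w 0.0645 F [-0.8  0.4 -2.3] j7 0.01
turn -1.1
after turn: dx,dy,dz cm [ 0.06 -0.13  1.61]
now axes: dx,dy,dz cm [ 0.07 -0.1   1.61]
```

View pics/s9.png

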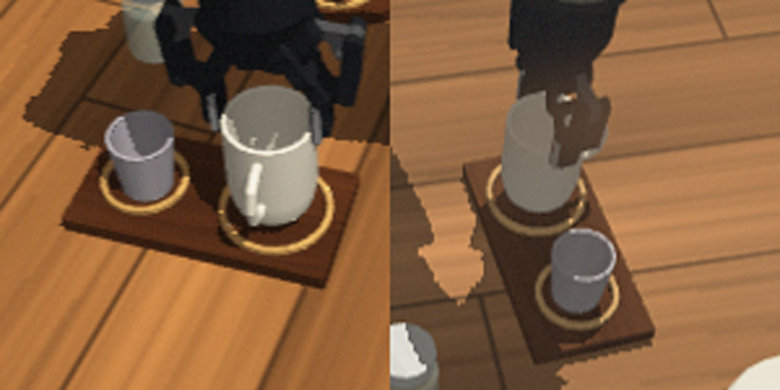

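Centred over the wide ring, with the handle clear and the finger clear of the tumbler. Lower it.

Emit:
arm_command(commands=[[255, 0, -0.1, 0.4, 0], [255, 0, 0, 0.5, 0], [255, 0, 0, 0.4, 0], [255, 0, 0, 0.2, 0], [255, 0, 0, 0.1, 0], [255, 0, 0, 0, 0]])

```text
time: 23.85
eef_pos: [0.571, 0.1594, 0.0473]
eef_rot: [-0.004, 0.65, 0.76, -0.009]
ft_force: [-0.5, 0.5, -2.0]
grip_width: 0.0648
```

```bash
python3 st.py .5705 .1601 .047 10
```

```text
t 23.85 pos [0.571  0.1594 0.0473] jaw 8.9 tilt 1.2 w 0.0648 F [-0.5  0.5 -2. ] j7 0.02
turn -1.1
after turn: dx,dy,dz cm [ 0.08 -0.03  0.03]
now axes: dx,dy,dz cm [ 0.08 -0.04  0.03]
```

Emit:
arm_command(commands=[[255, 0, 0, 0.1, 0], [255, 0, 0, 0.1, 0]])

```text
time: 24.05
eef_pos: [0.5711, 0.1593, 0.0471]
eef_rot: [-0.005, 0.65, 0.76, -0.009]
ft_force: [-9.8, -2.5, 24.1]
grip_width: 0.065
```

Emit:
arm_command(commands=[[255, 0, 0, 0, 0], [150, 0, 0, 0, 0], [60, 0, 0, 0, 0], [0, 0, 0, 0, 0], [0, 0, 0, 0, 0], [0, 0, 0, -1, 0], [0, 0, 0, -2, 0], [0, 0, 0, -3, 0], [0, 0, 0, -4, 0], [0, 0, 0, -3, 0], [0, 0, 0, -1, 0], [0, 0, 0, 0, 0]])

```text
time: 25.25
eef_pos: [0.5742, 0.1598, 0.1958]
eef_rot: [-0.004, 0.65, 0.76, -0.009]
ft_force: [-1.0, -0.1, -0.3]
grip_width: 0.0858
```

```bash
python3 st.py .4463 -.14 .18 10; python3 - <<'E'
from h import *
from plant import vision
a=vision.read_camera('side')[180:330,160:310];b=vision.read_camera('scene')[130:280,290:440]
cv2.imwrite('pics/s10.png',cv2.resize(np.hstack([a,b]),None,fx=2.6,fy=2.6,interpolation=cv2.INTER_CUBIC))
E
```

```text
t 25.25 pos [0.5742 0.1598 0.1958] jaw 8.8 tilt 1.13 w 0.0858 F [-1.  -0.1 -0.3] j7 -0.07
turn -1.2
after turn: dx,dy,dz cm [-27.3  -17.8    1.58]
now axes: dx,dy,dz cm [-27.64 -17.22   2.04]
```

View pics/s10.png

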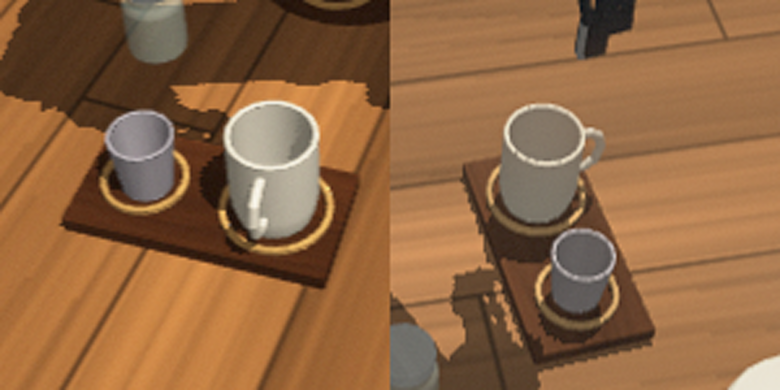

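Emit:
arm_command(commands=[[0, -1.5, -1, 0, 0], [0, -3, -2, 0, 0], [0, -3.7, -2.3, 0, 0], [0, -3.7, -2.3, 0, 0], [0, -3.7, -2.3, 0, 0], [0, -3.7, -2.3, 0, 0], [0, -3.5, -2.2, 0, 0], [0, -2.5, -1.5, 0, 0], [0, -1, -0.7, 0, 0], [0, 0, 0, 0, 0], [0, 0, 0, 0, 0]])

```text
time: 26.45
eef_pos: [0.4336, -0.1389, 0.1877]
eef_rot: [-0.011, 0.651, 0.759, -0.018]
ft_force: [1.1, 1.1, 0.5]
grip_width: 0.0855
```

```bash
python3 st.py .4463 -.14 .14 10
```

```text
t 26.45 pos [ 0.4336 -0.1389  0.1877] jaw 8.8 tilt 2.42 w 0.0855 F [1.1 1.1 0.5] j7 0.38
turn -1.2
after turn: dx,dy,dz cm [-0.33  1.23  4.77]
now axes: dx,dy,dz cm [-0.27  1.44  4.71]
```

Emit:
arm_command(commands=[[0, -0.2, 0.9, 1, 0], [0, 0, 0.1, 1.5, 0], [0, 0, 0, 1.5, 0], [0, 0, 0, 0.5, 0], [0, 0, 0, 0, 0], [0, 0, 0, 0, 0]])

```text
time: 27.05
eef_pos: [0.4447, -0.1334, 0.1395]
eef_rot: [-0.012, 0.647, 0.762, -0.019]
ft_force: [-0.3, -0.1, 0.3]
grip_width: 0.0855
```

```bash
python3 st.py .4463 -.14 .03 10; python3 - <<'E'
from h import *
from plant import vision
c=cal('wrist'); im=vision.read_camera('wrist')
th=np.linspace(0,6.28,100)
for (x,y),r,z in (((.4463,-.14),.0215,.095),((.6282,-.2247),.035,.021),((.6196,-.1171),.044,.021)):
    p=proj(c,np.c_[x+r*np.cos(th),y+r*np.sin(th),0*th+z]); cv2.polylines(im,[p.round().astype(int)],True,(0,0,255),1)
cv2.imwrite('pics/w4.png',im)
E
```

```text
t 27.05 pos [ 0.4447 -0.1334  0.1395] jaw 9.4 tilt 2.56 w 0.0855 F [-0.3 -0.1  0.3] j7 0.45
turn -0.6
after turn: dx,dy,dz cm [-0.68  0.04 10.95]
now axes: dx,dy,dz cm [-0.61  0.53 10.94]
```

View pics/w4.png

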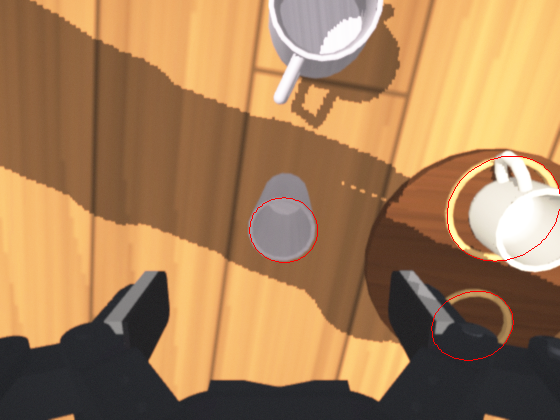

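Emit:
arm_command(commands=[[0, -0.5, 0.3, 1.5, 0], [0, 0, 0.1, 2.5, 0], [0, 0, 0, 2.5, 0], [0, 0, 0, 1.5, 0], [0, 0, 0, 0.5, 0], [0, 0, 0, 0, 0], [0, 0, 0, 0, 0]])

```text
time: 27.8
eef_pos: [0.4508, -0.138, 0.0564]
eef_rot: [-0.009, 0.646, 0.763, -0.016]
ft_force: [0.4, -0.0, 0.0]
grip_width: 0.0857
```

```bash
python3 st.py .4463 -.14 .035 10
```

```text
t 27.8 pos [ 0.4508 -0.138   0.0564] jaw 9.5 tilt 2.04 w 0.0857 F [ 0.4 -0.   0. ] j7 0.58
turn -0.5
after turn: dx,dy,dz cm [-0.12 -0.48  2.14]
now axes: dx,dy,dz cm [-0.11 -0.41  2.16]
```

Emit:
arm_command(commands=[[0, 0, -0.4, 0.7, 0], [0, 0, 0, 0.8, 0], [0, 0, 0, 0.6, 0], [0, 0, 0, 0, 0], [0, 0, 0, 0, 0]])

```text
time: 28.3
eef_pos: [0.4472, -0.1388, 0.0356]
eef_rot: [-0.008, 0.646, 0.763, -0.014]
ft_force: [0.4, 0.0, 1.2]
grip_width: 0.0853
```

```bash
python3 st.py .4463 -.14 .035 10
```

```text
t 28.3 pos [ 0.4472 -0.1388  0.0356] jaw 9.5 tilt 1.85 w 0.0853 F [0.4 0.  1.2] j7 0.62
turn -0.5
after turn: dx,dy,dz cm [-0.11 -0.11  0.06]
now axes: dx,dy,dz cm [-0.11 -0.11  0.06]
```

Emit:
arm_command(commands=[[100, -0.1, -0.1, 0, 0], [160, 0, 0, 0, 0], [190, 0, 0, 0, 0], [255, 0, 0, 0, 0], [255, 0, 0, 0, 0], [255, 0, 0, 0, 0], [255, 0, 0, 0, 0], [255, 0, 0, 0, 0]], newtons=35)

```text
time: 29.1
eef_pos: [0.4466, -0.1401, 0.0362]
eef_rot: [-0.007, 0.646, 0.763, -0.014]
ft_force: [0.2, -0.8, -1.1]
grip_width: 0.0416
```

```bash
python3 st.py .4463 -.14 .035 10
```

```text
t 29.1 pos [ 0.4466 -0.1401  0.0362] jaw 9.5 tilt 1.81 w 0.0416 F [ 0.2 -0.8 -1.1] j7 0.62
turn -0.5
after turn: dx,dy,dz cm [ 0.02 -0.03  0.12]
now axes: dx,dy,dz cm [ 0.02 -0.03  0.12]
```

Emit:
arm_command(commands=[[255, 0, 0, -1, 0], [255, 0, 0, -1.5, 0], [255, 0, 0, -1.5, 0], [255, 0, 0, -0.7, 0], [255, 0, 0, 0, 0]])

```text
time: 29.6
eef_pos: [0.4478, -0.1399, 0.0866]
eef_rot: [-0.007, 0.646, 0.763, -0.014]
ft_force: [0.3, 1.2, -0.9]
grip_width: 0.0417
```

```bash
python3 st.py .6282 -.2247 .08 10; python3 - <<'E'
from h import *
from plant import vision
a=vision.read_camera('side')[60:230,240:420]
cv2.imwrite('pics/s11.png',cv2.resize(a,None,fx=3,fy=3,interpolation=cv2.INTER_CUBIC))
E
```

```text
t 29.6 pos [ 0.4478 -0.1399  0.0866] jaw 9.5 tilt 1.85 w 0.0417 F [ 0.3  1.2 -0.9] j7 0.55
turn -0.5
after turn: dx,dy,dz cm [-11.49  16.29   0.66]
now axes: dx,dy,dz cm [-11.33  16.41   0.22]
```

View pics/s11.png

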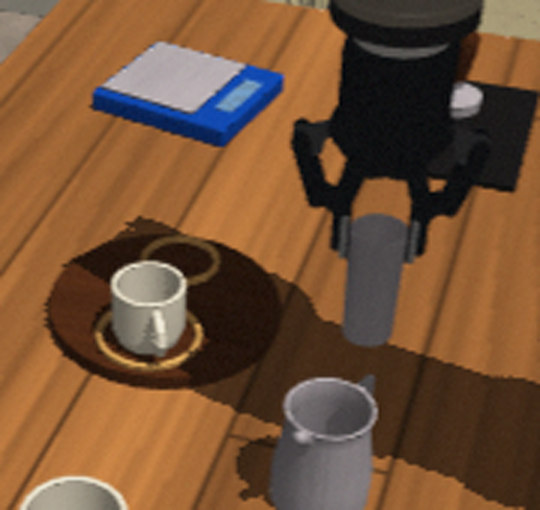

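Emit:
arm_command(commands=[[255, -1.5, 0.8, 0, 0], [255, -2.5, 2, 0, 0], [255, -2.5, 3, 0, 0], [255, -2, 3, 0, 0], [255, -1.3, 3, 0, 0], [255, -0.8, 2, 0, 0], [255, -0.3, 1, 0, 0], [255, 0, 0.3, 0, 0], [255, 0, 0, 0, 0]])

```text
time: 30.55
eef_pos: [0.616, -0.2233, 0.074]
eef_rot: [-0.012, 0.645, 0.764, -0.016]
ft_force: [0.3, -0.6, -0.4]
grip_width: 0.0418
```

```bash
python3 st.py .6282 -.2247 .08 10
```

```text
t 30.55 pos [ 0.616  -0.2233  0.074 ] jaw 9.6 tilt 2.28 w 0.0418 F [ 0.3 -0.6 -0.4] j7 0.71
turn -0.4
after turn: dx,dy,dz cm [-0.35  1.17 -0.6 ]
now axes: dx,dy,dz cm [-0.34  1.15 -0.65]
```

Emit:
arm_command(commands=[[255, -0.3, 0.8, 0, 0], [255, 0, 0.3, 0, 0], [255, 0, 0, 0, 0], [255, 0, 0, 0.5, 0], [255, 0, 0, 0, 0]])

```text
time: 31.05
eef_pos: [0.626, -0.2235, 0.0687]
eef_rot: [-0.013, 0.645, 0.764, -0.015]
ft_force: [-0.2, 0.5, -1.6]
grip_width: 0.0413
```

```bash
python3 st.py .6282 -.2247 .0512 10; python3 - <<'E'
from h import *
from plant import vision
a=vision.read_camera('side')[90:240,230:380];b=vision.read_camera('scene')[150:300,140:290]
cv2.imwrite('pics/s12.png',cv2.resize(np.hstack([a,b]),None,fx=2.6,fy=2.6,interpolation=cv2.INTER_CUBIC))
E
```

```text
t 31.05 pos [ 0.626  -0.2235  0.0687] jaw 9.6 tilt 2.28 w 0.0413 F [-0.2  0.5 -1.6] j7 0.71
turn -0.4
after turn: dx,dy,dz cm [-0.15  0.2   1.75]
now axes: dx,dy,dz cm [-0.15  0.27  1.74]
```

View pics/s12.png

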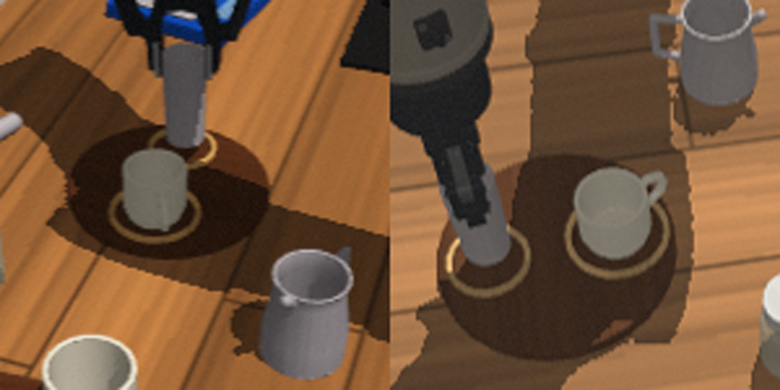

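Foot over the ring. Lower.

Emit:
arm_command(commands=[[255, -0.15, 0.25, 0.4, 0], [255, 0, 0, 0.5, 0], [255, 0, 0, 0.4, 0], [255, 0, 0, 0.3, 0], [255, 0, 0, 0.1, 0], [255, 0, 0, 0, 0]])

```text
time: 31.75
eef_pos: [0.6286, -0.2256, 0.0513]
eef_rot: [-0.012, 0.646, 0.763, -0.015]
ft_force: [-1.1, 0.2, 2.8]
grip_width: 0.0414
```

```bash
python3 st.py .6282 -.2247 .0512 10; python3 - <<'E'
from h import *
from plant import vision
a=vision.read_camera('side')[90:240,230:380];b=vision.read_camera('scene')[150:300,140:290]
cv2.imwrite('pics/s13.png',cv2.resize(np.hstack([a,b]),None,fx=2.6,fy=2.6,interpolation=cv2.INTER_CUBIC))
E
```

```text
t 31.75 pos [ 0.6286 -0.2256  0.0513] jaw 9.6 tilt 2.22 w 0.0414 F [-1.1  0.2  2.8] j7 0.72
turn -0.4
after turn: dx,dy,dz cm [ 0.1  -0.02  0.01]
now axes: dx,dy,dz cm [ 0.1  -0.02  0.01]
```

View pics/s13.png

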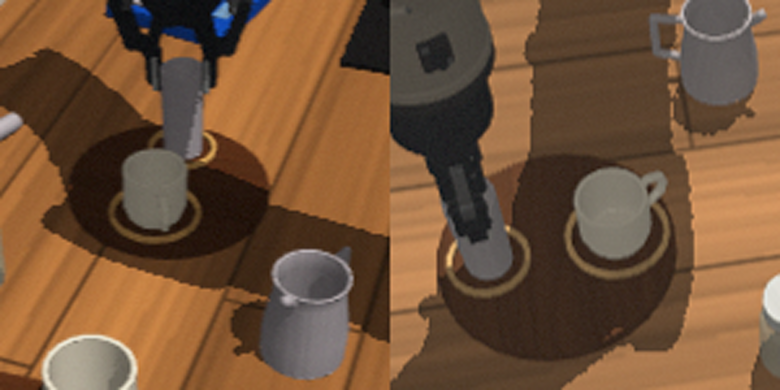

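Emit:
arm_command(commands=[[200, 0, 0, 0.05, 0], [150, 0, 0, 0, 0], [80, 0, 0, 0, 0], [0, 0, 0, 0, 0], [0, 0, 0, 0, 0], [0, 0, 0, 0, 0], [0, 0, 0, -1, 0], [0, 0, 0, -2, 0], [0, 0, 0, -3, 0], [0, 0, 0, -4, 0], [0, 0, 0, -4, 0], [0, 0, 0, -3, 0]])

```text
time: 33.05
eef_pos: [0.6328, -0.2238, 0.2257]
eef_rot: [-0.015, 0.646, 0.763, -0.017]
ft_force: [0.7, 0.2, 0.2]
grip_width: 0.0854
```

Emit:
arm_command(commands=[[0, -3, 0, -2, 0], [0, -4, 0, -2, 0], [0, -4, 0, 0, 0], [0, -4, 0, 0, 0], [0, -3, 0, 0, 0], [0, -1, 0, 0, 0], [0, 0, 0, 0, 0]])

```text
time: 33.75
eef_pos: [0.6693, -0.4165, 0.2798]
eef_rot: [-0.01, 0.644, 0.765, -0.015]
ft_force: [-0.9, 0.6, 0.1]
grip_width: 0.0856
```

```bash
python3 st.py; python3 - <<'E'
from h import *
from plant import vision
s=vision.read_camera('side');b=vision.read_camera('scene')
cv2.imwrite('pics/sideF.png',s);cv2.imwrite('pics/sceneF.png',b)
cv2.imwrite('pics/F1.png',cv2.resize(b[120:290,150:400],None,fx=3.2,fy=3.2,interpolation=cv2.INTER_CUBIC))
cv2.imwrite('pics/F2.png',cv2.resize(s[110:300,180:380],None,fx=3,fy=3,interpolation=cv2.INTER_CUBIC))
E
```

```text
t 33.75 pos [ 0.6693 -0.4165  0.2798] jaw 9.7 tilt 2.02 w 0.0856 F [-0.9  0.6  0.1] j7 0.87
```

View pics/F1.png

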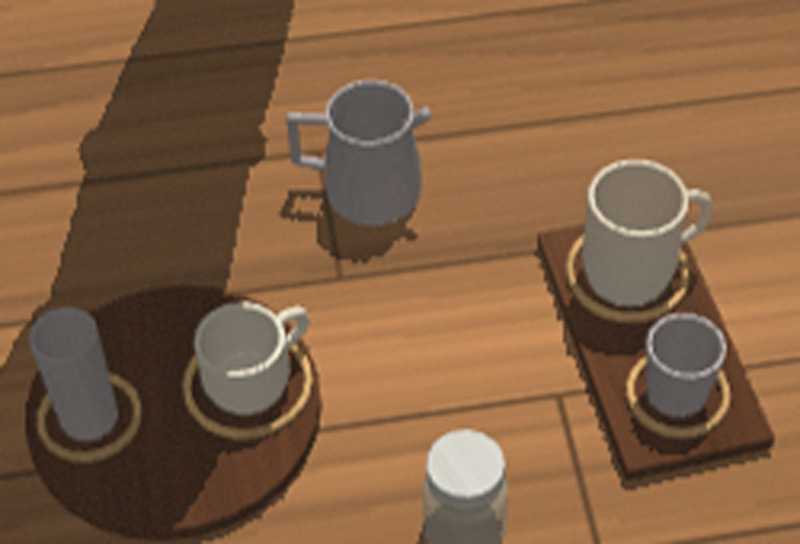

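View pics/F2.png

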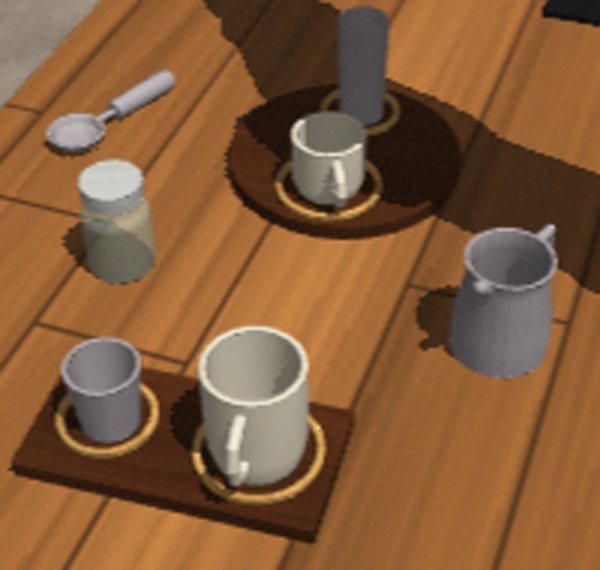

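```bash
python3 - <<'E'
from loc import *
def o2(o,s,b): b=np.array(b)/s; return b+np.array([o[0],o[0],o[1],o[1]])-.35
T={'scup':(.07,.030,(195,288,303,376),(290,368,112,175),(.6196,-.1171)),
'tall':(.11,.0215,(31,97,308,358),(337,389,8,40),(.6282,-.2247)),
'Lcup':(.10,.034,(586,689,160,238),(198,309,327,407),(.5705,.1601)),
'short':(.07,.026,(646,726,314,375),(62,141,338,396),(.6784,.1683))}
for n,(z,r,A,B,t) in T.items():
    f=lambda q:np.r_[bbox(C['scene'],q[0],q[1],z,r)-o2((150,120),3.2,A),bbox(C['side'],q[0],q[1],z,r)-o2((180,110),3,B)]
    s=least_squares(f,t); print(n,'dev mm',((s.x-t)*1000).round(1),f(s.x).round(1))
E
```

```text
scup dev mm [-0.9  2.5] [ 1.3  0.9 -0.9 -0.5  0.4 -0.4  0.7 -5.1]
tall dev mm [-2.   0.5] [ 0.1  1.  -0.6  1.1  0.5  0.4 -0.2 -1.7]
Lcup dev mm [ 1.  -0.8] [ 0.6  0.   0.1 -0.3  0.2 -0.  -0.6 -0.2]
short dev mm [-3.3  0.2] [ 0.2  0.2 -0.3  0.9  0.1  0.5 -0.2  0.2]
```

All four are within 4 mm of their ring centres, upright, and the jug and jar look unmoved. Handing in.

```bash
python3 -c "
from plant import arm
print(arm.close_job())"
```

```text
the job is handed in; nothing more can be done
None
```

All four pieces are in their rings and the job is handed in, at about 34 s on the robot's clock. The small cup and tall tumbler are on the round board, and the large cup and short tumbler are on the rectangular board. Each was lowered until the force reading showed it touching the board, then released.

**Position:** the last check, fitting rim outlines picked by eye in the scene and side pictures, put every piece within about 4 mm of its ring centre. All stood upright, and the gripper was open, raised and clear.

**Weaker points:**
- The small cup's fit had one bad outline edge, about 5 px off in the side view. Its 2.5 mm offset is therefore less certain, but still far inside the limit.
- The tool had drifted to about 2° of tilt by the last placing. The tall tumbler looked upright after release.
- I judged the jug and jar unmoved only by eye, and did not re-measure them.

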